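Shift the rolling mill's gear lever into third

TASK

Shift the silversmith's rolling mill into third gear: from wherever the lever stands in the left-hand lane of its H-shaped gate, bring it to the middle passage, push it across to the right, then push it forward (away from the robot) until it is fully home in the third slot. Only push the red-knobbed lever, gently, with the fingertips or the outside of the fingers, without ever taking it between the fingers; do not stray into the fourth slot. Leave the things around the mill undisturbed.

Things in the scene. Friction and masses are not known exactly. Their poses are not given: they have to be found in the camera images.
- mill: Powered rolling mill bolted to the bench, fixed. Origin: on the bench under the centre of its green gearbox (156 x 156 mm, 122 mm high with the gate plate). x points forward (away from the robot, give or take its yaw), y left, z up. Dark bed plate 16 mm thick: x within +-105 mm, y from +95 to -305 mm.
- gate (a point): Centre of the gate plate's upper face, axes as the mill's. Aluminium plate 136 x 136 mm with an H-shaped opening: left lane at y = +18 mm, right lane at y = -18 mm, joined by one middle passage 16 mm wide along y at x = 0. Black dots number the slots: first = left forward (+x), second = left back, third = right forward, fourth = right back. 21 mm wide tongues with rounded corners part the slots.
- third_slot (a point): Where the shaft's axis crosses the gate plate when the lever is home in the third slot (three black dots): 22 mm forward and 18 mm right of the gate's centre, 122 mm above the bench.
- roll_stand (a point): Top middle of the mill's roll stand, a fixed obstacle right of the gearbox: green cheeks and steel rolls, x within +-50 mm and y within +-85 mm of this point, 200 mm high above the bench.
- pivot (a point): Pivot of the lever, inside the gearbox 50 mm above the mill's origin, axes as the mill's. From it the ball's centre lies at x = 170 sin(fore), y = -170 sin(across) cos(fore), z = 170 cos(across) cos(fore) mm, with the two joint values below.
- lever: The gear lever: red ball knob, 36 mm in diameter, on a 10 mm steel shaft. Origin: centre of the ball, 170 mm from the pivot and 207 to 220 mm above the bench; z runs up along the shaft. In the middle passage the shaft has 3 mm of play either way (7 mm at the ball). It stays where it is left (friction); pushing it at the ball takes about 3 N.
- shift_across (a joint): Sideways tilt of the lever in rad: -0.25 = left lane (first and second slots), +0.25 = right lane (third and fourth slots); these are hard stops.
- shift_fore (a joint): Forward tilt of the lever in rad: 0 = upright, in line with the middle passage; positive = forward (mill +x); +0.305 = fully home in a forward slot, -0.305 = fully home in a back slot; these are hard stops.
- oil_bottle: Loose amber bottle, 44 mm wide, 105 mm high, standing left of the mill; leave alone. Origin: centre of its underside.
- dish: Loose white bowl, 76 mm wide, 32 mm high, left of the mill; leave alone. Origin: centre of its underside.
- mandrel: Loose steel ring mandrel, a slim cone on a 48 mm foot, 115 mm high, left of the mill; leave alone. Origin: centre of its underside.
- brush: Loose brush 160 mm long, lying in front of the mill (on the robot's side); leave alone. Origin: underside near its middle.

How it is judged:
On the way, in this order (a step that is already met when the one before it is completed fails the run):
1. the lever has been taken through the middle passage into the right lane (value of joint shift_across above 0.17 rad and value of joint shift_fore between -0.15 and 0.15 rad), for 0.05 s.
2. the lever is forward, fully home in the third slot (value of joint shift_across above 0.17 rad and value of joint shift_fore above 0.27 rad), for 0.2 s.
At the end, for the whole second after the job is handed in: The lever rests in the third slot: sideways tilt above 0.17 rad and forward tilt above 0.27 rad (of 0.305), at rest; the bottle, dish, mandrel and brush are within 25 mm of where they began (all of step 2 and velocity of joint shift_fore between -0.05 and 0.05 rad/s and distance of each of oil_bottle, dish, mandrel, brush from where it was at the start of the episode below 0.025 m); the robot touches nothing.
It fails at once if the lever strays into the fourth slot (value of joint shift_across above 0.1 rad and value of joint shift_fore below -0.15 rad).
It fails at once if the lever is taken between the fingers (grasp point inside the knob or shaft) (x of the grasp point in the frame of lever between -0.012 and 0.012 m and y of the grasp point in the frame of lever between -0.012 and 0.012 m and z of the grasp point in the frame of lever between -0.11 and 0.03 m).
It fails at once if the lever is pushed harder than 40 N (contact force between the fingers and lever above 40 N).
It fails at once if a bystander is pushed, lifted or carried (distance of any of oil_bottle, dish, mandrel, brush from where it was at the start of the episode above 0.025 m).
It also fails if it takes over 45 s, if anything falls off the work surface, if the arm or the gripper's body presses on something with over 40 N, if the wrist force passes 120 N, or if a joint passes its speed limit or range.

ROBOT

A 6-joint arm with a two-finger parallel gripper is mounted at the origin on the work surface. World frame = base frame: x ahead of the robot, y to its left, z up, the work surface at z = 0. Lengths are in m, angles in rad, forces in N, time in s.
With the tool pointing down it reaches from about 0.225 to 0.725 m from the base axis. Payload 3.1 kg.
Tool frame: the origin (TCP) lies at the very end of the fingers, on their centre line; the grasp point (between the pads) lies 19 mm behind it; z points along the fingers, y is the line along which they close (so a half turn about z gives the same grasp; the last joint's range is limited). The gripper opens to 85 mm and grips with 20 to 120 N. Pads are 22 mm wide; open, the fingers measure 114 mm over their backs; the gripper's body (76 mm by 85 mm) begins 54 mm behind the grasp point. The pads swing forward as they close: fully open they stand 13 mm farther back than shut.
Start: joints at [-1.402, 0.048, 0.099, 1.622, 0, 1.443], TCP at [0.154, -0.502, 0.231] pointing down, gripper open.
Joint ranges: [-2.91, 2.91], [-0.99, 1.94], [-1.21, 1.42], [-2.12, 2.29], [-1.49, 1.47], [-3.14, 3.14]. Speed limits (rad/s): [2.79, 2.79, 3.14, 3.14, 3.14, 3.14].

INTERFACE

Orientations are given as a 3x3 rotation matrix whose columns are the frame's x, y, z axes.
In Python, from cell import bot, optics, job_done, trace gives the robot as it stands.
- The arm moves only by the tool carry_out, never from a script. Its argument "deltas" is a list of rows, each an object of numbers: "tx", "ty", "tz": the shift along the tool's x, y, z in cm; "ax", "ay", "az": the turn, a rotation vector about the tool's x, y, z in degrees. A call has 1 to 20 rows; each row is the pose to reach, as a shift and turn from the pose commanded when the call began, along the tool's axes at that moment; what a row does not reach only later rows make up. A row lasts 1/12 s, in which the tool goes at most 41.7 mm and 7.16 degrees, less where a joint would pass 70% of its speed; a pose out of reach is approached as far as the arm can. A call with a gripper value outside its range is refused whole. "hand" is the opening, from -1 (shut) to 1 (fully open), set as the call begins (left out, the last holds). The fingers move at their own pace and stop on an object; the grip force is fixed at half the most. Time passes only in rows, so rows that repeat a pose let the fingers close. It gives the time, the measured TCP pose, the force, the opening and the grip force at its end, in the units of the state.
- bot.read_state(): the state, without advancing time (a new reading comes with each control period).
- optics.capture(name): name is "side" or "top" or "wrist"; returns the picture (420x560x3 uint8, red, green, blue); there is no depth.
- optics.camera_params(name): a dict with "intrinsics" (3x3 intrinsics, pixels), "pose" (4x4, takes a point from camera to world coordinates); the wrist camera has in their place "hand_eye" (4x4, takes a point from camera to tool coordinates, whose origin is the TCP and whose axes are the flange's). Camera axes: x right, y down, z forward; pixel columns grow to the right and rows downward; lengths in m; the calibration is good to about 2 mm. The wrist camera is an equidistant fisheye: a pixel r from the principal point sees the ray r / f radians off the axis. A picture is of the moment at which its call begins: read the wrist's pose just before it. camera_params takes no time and is no camera call.
- job_done(): hands the job in; it is judged then, once.
Trained networks look in the newest picture that a camera, given by its name, has taken for a name from the list of things; names that differ only in an ending like _2 or _b are one class to them, and where a whole thing is asked for, a point or a joint stands for the part that bears it (a point fixed in the world has none). Each returns a list of dicts, best first, with "conf" (0 to 1); they miss things now and then, are a little off and sometimes report something else, mostly with a low value. They report only what shows in the picture. A call takes as long as a camera call.
- trace(target, camera): "mask" (420x560 bool, what is visible of it) and "position" ([column, row] in pixels, amid what is visible of it).
The state is a dict: "time_s": time; "joints": joint angles; "dq": joint speeds; "effort": joint torques, N m; "position": TCP position; "tcp_rot": TCP orientation; "wrist_force": force on the tool from outside, world axes, zero at the start; "wrist_torque": the same for the moment, N m; "opening": finger opening in m; "grasp_force": force on a finger pad.
Only numpy, scipy, OpenCV 4.12 (cv2) and the standard library are available. Lean on these libraries where they do the work, as an engineer would, in place of code of your own. Each camera call takes 0.05 s, during which the arm holds its last target. There are 200 camera calls.

## Working session

There is one attempt and no reset: what is moved stays moved. The work goes in short steps, Python scripts to look and compute and a tool call to move; the robot and the scene stay as the last step left them, time stands still between calls to the robot, and variables do not carry over. Pictures are saved under pics/ and viewed, at most 10 in all, crops included, and the job is handed in when it is done.

Besides the shell and the picture viewer there is one more tool, called by a JSON object that holds its "name" and its "arguments". carry_out: Moves the arm, as the interface text tells. Its arguments: {"type":"object","properties":{"deltas":{"type":"array","items":{"type":"object","properties":{"tx":{"type":"number"},"ty":{"type":"number"},"tz":{"type":"number"},"ax":{"type":"number"},"ay":{"type":"number"},"az":{"type":"number"}}}},"hand":{"type":"number"}},"required":["deltas"]}

```bash
mkdir -p pics; python3 - <<'E'
from cell import bot, optics, trace
import cv2, numpy as np
np.set_printoptions(precision=4,suppress=True)
for c in("top","side"):
    im=optics.capture(c); cv2.imwrite(f"pics/{c}0.png",im[:,:,::-1])
    p=optics.camera_params(c); print(c,p["intrinsics"],p["pose"])
    for t in("lever","mill"):
        for d in trace(t,c)[:2]: print(t,d["conf"],d["position"],d["mask"].sum())
s=bot.read_state(); print(s["time_s"],s["position"],s["tcp_rot"],s["opening"])
E
```

```text
top [[500.8435   0.     284.4078]
 [  0.     500.8435 198.2561]
 [  0.       0.       1.    ]] [[-0.0267 -0.9976  0.0637  0.4948]
 [-0.9996  0.0275  0.0103  0.0395]
 [-0.0121 -0.0634 -0.9979  1.2731]
 [ 0.      0.      0.      1.    ]]
lever 0.71 [350.5, 201.2] 254
mill 0.93 [392.0, 160.7] 14117
side [[461.151    0.     280.6378]
 [  0.     461.151  207.7278]
 [  0.       0.       1.    ]] [[-0.7687 -0.4638  0.4405  0.1756]
 [-0.6395  0.5731 -0.5125  0.4901]
 [-0.0148 -0.6756 -0.7371  0.7827]
 [ 0.      0.      0.      1.    ]]
lever 0.75 [328.2, 148.4] 354
mill 0.94 [319.9, 165.0] 12682
0.3 [ 0.1535 -0.5018  0.2309] [[ 0.9563  0.2925 -0.0001]
 [ 0.2925 -0.9563  0.0008]
 [ 0.0001 -0.0008 -1.    ]] 0.08523988072171793
```

View pics/top0.png

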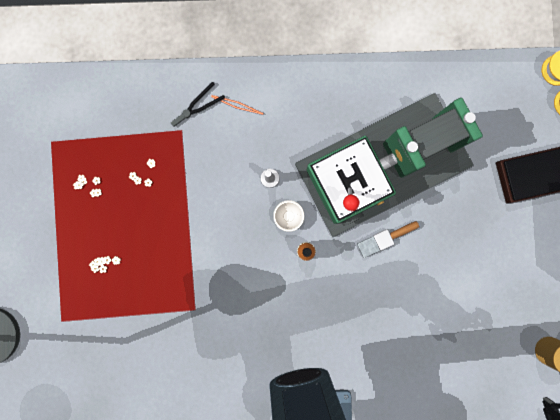

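View pics/side0.png

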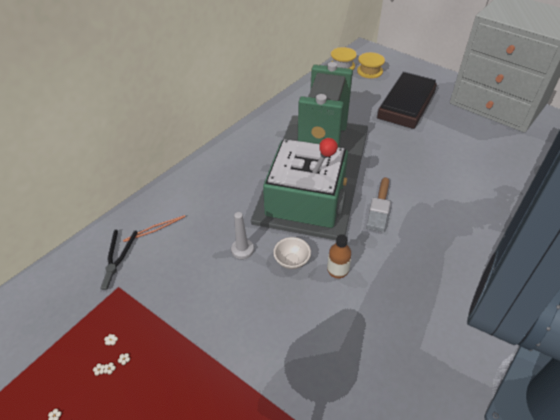

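The top view shows the mill yawed about 30° counter-clockwise, with the gate near (352,180) and the red ball at (351,202), left and back, so probably second slot. In the side view the ball is at (328,148), and the brush, bottle, dish and mandrel are clear of the right side. Next I measure the plate and the ball.

```bash
cat > h.py <<'E'
from cell import bot, optics, trace
import cv2, numpy as np
from scipy.optimize import least_squares
np.set_printoptions(precision=4,suppress=True)
P={c:optics.camera_params(c) for c in("top","side")}
def ray(c,uv):
    K,T=P[c]["intrinsics"],P[c]["pose"]; d=T[:3,:3]@np.linalg.solve(K,[uv[0],uv[1],1]); return T[:3,3],d
def onz(c,uv,z):
    o,d=ray(c,uv); return o+d*(z-o[2])/d[2]
def proj(c,X):
    K,T=P[c]["intrinsics"],P[c]["pose"]; x=K@(T[:3,:3].T@(np.asarray(X)-T[:3,3])); return x[:2]/x[2]
def red(im,near):  # centroid of the red blob nearest a pixel
    h=cv2.cvtColor(im,cv2.COLOR_RGB2HSV); m=(((h[...,0]<6)|(h[...,0]>174))&(h[...,1]>150)&(h[...,2]>90)).astype(np.uint8)
    n,l,st,ce=cv2.connectedComponentsWithStats(m); ok=[i for i in range(1,n) if 60<st[i,4]<900]
    i=min(ok,key=lambda i:np.linalg.norm(ce[i]-near)); return ce[i],st[i,4]
def ball(uvs):
    f=lambda X:np.concatenate([proj(c,X)-uv for c,uv in uvs.items()])
    r=least_squares(f,[.5,0,.21]); return r.x,r.fun
def bp(a,f): return np.array([170*np.sin(f),-170*np.sin(a)*np.cos(f),50+170*np.cos(a)*np.cos(f)])/1e3
E
python3 - <<'E'
from h import *
im={c:cv2.imread(f"pics/{c}0.png")[:,:,::-1].copy() for c in P}
uv={}
for c,n in(("top",(350,201)),("side",(328,148))): uv[c],a=red(im[c],n); print(c,uv[c],a)
X,r=ball(uv); print("ball",X,r)
h=cv2.cvtColor(im["top"],cv2.COLOR_RGB2HSV)
m=((h[...,1]<40)&(h[...,2]>170)).astype(np.uint8); m[:130]=0;m[225:]=0;m[:,:305]=0;m[:,400:]=0
n,l,st,ce=cv2.connectedComponentsWithStats(m); i=1+np.argmax(st[1:,4]); pts=np.argwhere(l==i)[:,::-1].astype(np.float32)
w=np.array([onz("top",p,.122)[:2]*1000 for p in pts],np.float32)
R=cv2.minAreaRect(w); print(st[i],"rect",R); 
for z in (cv2.boxPoints(R)): print(z, proj("top",[*z/1000,.122]), proj("side",[*z/1000,.122]))
c=np.array(R[0])/1000
for yaw in (R[2],R[2]-90):
    t=np.radians(yaw); d=X[:2]-c; print(yaw,"ball in mill",np.array([[np.cos(t),np.sin(t)],[-np.sin(t),np.cos(t)]])@d)
for a,f in((-.25,-.305),(-.25,0)): print(bp(a,f))
for t in("oil_bottle","dish","mandrel","brush"):
    for cc in P:
        print(t,cc,[(d["conf"],d["position"]) for d in trace(t,cc)[:1]])
big=cv2.resize(im["top"][120:240,280:440],(800,600),interpolation=2); cv2.imwrite("pics/crop.png",big[:,:,::-1])
E
```

```text
top [350.7358 202.2383] 193
side [327.8112 146.5751] 233
ball [ 0.5508 -0.0902  0.207 ] [-0.1227 -0.1708  0.1896  0.0089]
[ 313  139   79   79 2834] rect ((610.6779174804688, -105.42933654785156), (136.81103515625, 137.327392578125), 25.461687088012695)
[519.3974 -72.8428] [339.0964 218.0174] [333.0943 189.9678]
[ 578.4355 -196.832 ] [392.1941 190.8786] [343.8572 146.8725]
[ 701.9584 -138.0159] [364.5975 138.4272] [283.6472 137.8411]
[642.9203 -14.0267] [311.8296 165.2548] [267.4908 178.9866]
25.461687088012695 ball in mill [-0.0475  0.0395]
-64.5383129119873 ball in mill [-0.0395 -0.0475]
[-0.051   0.0401  0.2071]
[0.     0.0421 0.2147]
oil_bottle top [(0.5, [306.9, 251.5])]
oil_bottle side [(0.87, [340.2, 259.6])]
dish top [(0.6, [287.8, 216.3])]
dish side [(0.98, [289.5, 253.0])]
mandrel top [(0.77, [269.3, 176.3])]
mandrel side [(0.63, [239.8, 246.0])]
brush top [(0.86, [382.8, 238.0])]
brush side [(0.74, [380.5, 209.8])]
```

View pics/crop.png

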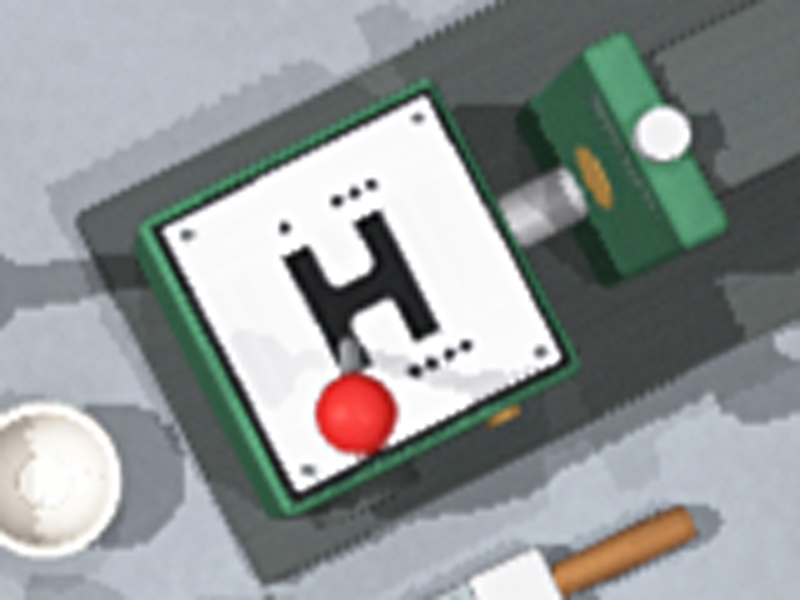

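The crop shows the mill clearly: the lever's shaft is at the back end of the left lane, which is the second slot. The plate fits at 137 x 137 mm, and the ball in mill axes is (-47.5, +39.5) mm at height 207, matching the expected second-slot pose. Yaw is 25.5°. I'll lift, shut the fingers, turn the tool x-axis to mill x and stand behind the ball.

{"name": "carry_out", "arguments": {"deltas": [{"tz":-4},{"tz":-8},{"tz":-10,"tx":3,"ty":-1.8},{"tz":-10,"tx":45.9,"ty":-27.2,"az":-8.5},{"tz":-10,"tx":45.9,"ty":-27.2,"az":-8.5},{"tz":-10,"tx":45.9,"ty":-27.2,"az":-8.5},{"tz":-10,"tx":45.9,"ty":-27.2,"az":-8.5},{"tz":-10,"tx":45.9,"ty":-27.2,"az":-8.5},{"tz":-10,"tx":45.9,"ty":-27.2,"az":-8.5},{"tz":-10,"tx":45.9,"ty":-27.2,"az":-8.5},{"tz":-10,"tx":45.9,"ty":-27.2,"az":-8.5},{"tz":-10,"tx":45.9,"ty":-27.2,"az":-8.5},{"tz":-10,"tx":45.9,"ty":-27.2,"az":-8.5},{"tz":-10,"tx":45.9,"ty":-27.2,"az":-8.5},{"tz":-10,"tx":45.9,"ty":-27.2,"az":-8.5},{"tz":-10,"tx":45.9,"ty":-27.2,"az":-8.5},{"tz":-10,"tx":45.9,"ty":-27.2,"az":-8.5},{"tz":-10,"tx":45.9,"ty":-27.2,"az":-8.5},{"tz":-10,"tx":45.9,"ty":-27.2,"az":-8.5},{"tz":-10,"tx":45.9,"ty":-27.2,"az":-8.5}], "hand": -1}}

```text
invalid input at $.deltas[0]: expected keys tx, ty, tz, ax, ay, az
```

```bash
cat >> h.py <<'E'
C=np.array([.6107,-.1054]); Y=np.radians(25.5)
RM=np.array([[np.cos(Y),np.sin(Y)],[-np.sin(Y),np.cos(Y)]])
def report():
    s=bot.read_state(); p=s["position"]; R=s["tcp_rot"]
    print("t",s["time_s"],"tcp mill mm",RM@(p[:2]-C)*1e3,"z",p[2],"yaw",np.degrees(np.arctan2(R[1,0],R[0,0])),"zaxis",R[:,2],"F",s["wrist_force"],"open",s["opening"],"q",s["joints"])
def look(tag,save=False):
    uv={}
    for c in P:
        im=optics.capture(c)
        if save: cv2.imwrite(f"pics/{c}_{tag}.png",im[:,:,::-1])
        try:
            X=[trace("lever",c)]; n=X[0][0]["position"]; uv[c],a=red(im,n); print(c,n,uv[c],a)
        except Exception as e: print(c,"none",e)
    if len(uv)==2:
        X,r=ball(uv); print("ball mill mm",RM@(X[:2]-C)*1e3,"z",X[2],r)
    for c in uv: print(c,"at z=.212:",RM@(onz(c,uv[c],.212)[:2]-C)*1e3)
E
python3 -c "
from h import *
report(); look('a',True)"
```

```text
t 0.7 tcp mill mm [-583.3802 -161.2104] z 0.2313898255287172 yaw 17.00565724046879 zaxis [ 0.0001 -0.0001 -1.    ] F [-0.2665  0.2653  0.3106] open 0.08554695718441631 q [-1.4018  0.0479  0.0993  1.622   0.0001  1.443 ]
top [352.2, 201.9] [350.7358 202.2383] 193
side [329.0, 151.6] [327.8419 146.594 ] 234
ball mill mm [-47.5111  39.5069] z 0.20691648999315915 [-0.1136 -0.158   0.1754  0.0082]
top at z=.212: [-47.8928  40.1209]
side at z=.212: [-47.9664  45.6096]
```

All keys are required.

{"name": "carry_out", "arguments": {"deltas": [{"tx":0,"ty":0,"tz":-4,"ax":0,"ay":0,"az":0},{"tx":0,"ty":0,"tz":-8,"ax":0,"ay":0,"az":0},{"tx":3,"ty":-1.8,"tz":-10,"ax":0,"ay":0,"az":0},{"tx":45.9,"ty":-27.2,"tz":-10,"ax":0,"ay":0,"az":-8.5},{"tx":45.9,"ty":-27.2,"tz":-10,"ax":0,"ay":0,"az":-8.5},{"tx":45.9,"ty":-27.2,"tz":-10,"ax":0,"ay":0,"az":-8.5},{"tx":45.9,"ty":-27.2,"tz":-10,"ax":0,"ay":0,"az":-8.5},{"tx":45.9,"ty":-27.2,"tz":-10,"ax":0,"ay":0,"az":-8.5},{"tx":45.9,"ty":-27.2,"tz":-10,"ax":0,"ay":0,"az":-8.5},{"tx":45.9,"ty":-27.2,"tz":-10,"ax":0,"ay":0,"az":-8.5},{"tx":45.9,"ty":-27.2,"tz":-10,"ax":0,"ay":0,"az":-8.5},{"tx":45.9,"ty":-27.2,"tz":-10,"ax":0,"ay":0,"az":-8.5},{"tx":45.9,"ty":-27.2,"tz":-10,"ax":0,"ay":0,"az":-8.5},{"tx":45.9,"ty":-27.2,"tz":-10,"ax":0,"ay":0,"az":-8.5},{"tx":45.9,"ty":-27.2,"tz":-10,"ax":0,"ay":0,"az":-8.5},{"tx":45.9,"ty":-27.2,"tz":-10,"ax":0,"ay":0,"az":-8.5},{"tx":45.9,"ty":-27.2,"tz":-10,"ax":0,"ay":0,"az":-8.5},{"tx":45.9,"ty":-27.2,"tz":-10,"ax":0,"ay":0,"az":-8.5},{"tx":45.9,"ty":-27.2,"tz":-10,"ax":0,"ay":0,"az":-8.5},{"tx":45.9,"ty":-27.2,"tz":-10,"ax":0,"ay":0,"az":-8.5}], "hand": -1}}

```text
time_s: 2.57
position: [0.5122, -0.109, 0.3318]
tcp_rot: [[0.904, 0.429, 0.001], [0.429, -0.904, -0.0], [0.0, 0.001, -1.0]]
wrist_force: [0.2, 0.4, 0.3]
opening: -0.0
grasp_force: 0.0
```

```bash
python3 -c "
from h import *
report(); look('a',True)"
```

```text
t 2.5667 tcp mill mm [-90.4032  39.179 ] z 0.33177820392577856 yaw 25.37321536150936 zaxis [ 0.0006 -0.0004 -1.    ] F [0.2211 0.4455 0.3171] open -2.179464619247689e-05 q [-0.3375  0.097   0.3545  1.8277 -0.0002  2.3612]
top [352.4, 201.0] [350.724 202.276] 192
side [327.8, 150.0] [327.8419 146.594 ] 234
ball mill mm [-47.5431  39.5787] z 0.20697982576819476 [-0.1212 -0.1686  0.1872  0.0088]
top at z=.212: [-47.9524  40.1801]
side at z=.212: [-47.9664  45.6096]
```

{"name": "carry_out", "arguments": {"deltas": [{"tx":0,"ty":0,"tz":4,"ax":0,"ay":0,"az":0},{"tx":0,"ty":0,"tz":8,"ax":0,"ay":0,"az":0},{"tx":0,"ty":0,"tz":12,"ax":0,"ay":0,"az":0},{"tx":0,"ty":0,"tz":13.4,"ax":0,"ay":0,"az":0},{"tx":0,"ty":0,"tz":13.4,"ax":0,"ay":0,"az":0},{"tx":0.5,"ty":0,"tz":13.4,"ax":0,"ay":0,"az":0},{"tx":1,"ty":0,"tz":13.4,"ax":0,"ay":0,"az":0},{"tx":1.4,"ty":0,"tz":13.4,"ax":0,"ay":0,"az":0},{"tx":1.8,"ty":0,"tz":13.4,"ax":0,"ay":0,"az":0},{"tx":2.2,"ty":0,"tz":13.4,"ax":0,"ay":0,"az":0},{"tx":2.6,"ty":0,"tz":13.4,"ax":0,"ay":0,"az":0},{"tx":3,"ty":0,"tz":13.4,"ax":0,"ay":0,"az":0},{"tx":3.4,"ty":0,"tz":13.4,"ax":0,"ay":0,"az":0},{"tx":3.8,"ty":0,"tz":13.4,"ax":0,"ay":0,"az":0},{"tx":4.2,"ty":0,"tz":13.4,"ax":0,"ay":0,"az":0},{"tx":4.6,"ty":0,"tz":13.4,"ax":0,"ay":0,"az":0},{"tx":4.8,"ty":0,"tz":13.4,"ax":0,"ay":0,"az":0},{"tx":5,"ty":0,"tz":13.4,"ax":0,"ay":0,"az":0},{"tx":5,"ty":0,"tz":13.4,"ax":0,"ay":0,"az":0}]}}

```text
time_s: 4.35
position: [0.5584, -0.0859, 0.197]
tcp_rot: [[0.902, 0.431, 0.0], [0.431, -0.902, 0.0], [0.0, -0.0, -1.0]]
wrist_force: [-2.7, -0.3, 2.7]
opening: 0.0004
grasp_force: 1.3
```

```bash
python3 -c "
from h import *
report(); look('b',True)
a,b=[cv2.imread(f'pics/{c}_b.png') for c in P]
cv2.imwrite('pics/b.png',np.hstack([cv2.resize(a[120:260,280:420],(400,400)),cv2.resize(b[100:240,260:400],(400,400))]))"
```

```text
t 4.35 tcp mill mm [-38.8049  40.135 ] z 0.1970125292840765 yaw 25.525091225013146 zaxis [ 0.      0.0004 -1.    ] F [-2.6926 -0.2548  2.6982] open 0.00036128113953559393 q [-0.2715  0.1471  0.1376  1.5614  0.0004  2.4246]
top none min() iterable argument is empty
side [311.7, 146.0] [308.6618 142.0821] 207
side at z=.212: [-9.637  40.8366]
```

View pics/b.png

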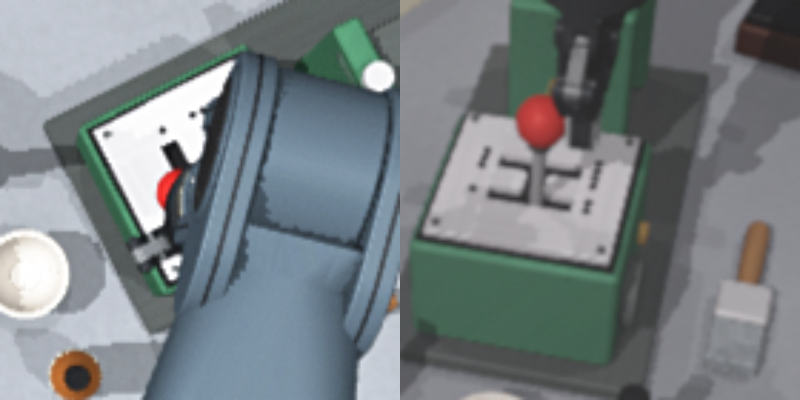

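The ball is at about x = -9.6 mm and the shaft is nearing the passage; measured tool and ball positions agree. I'll finish the alignment and then go around to the ball's left side.

{"name": "carry_out", "arguments": {"deltas": [{"tx":0.4,"ty":0,"tz":0,"ax":0,"ay":0,"az":0},{"tx":0.8,"ty":0,"tz":0,"ax":0,"ay":0,"az":0},{"tx":1.1,"ty":0,"tz":0,"ax":0,"ay":0,"az":0},{"tx":1.1,"ty":0,"tz":0,"ax":0,"ay":0,"az":0},{"tx":0,"ty":0,"tz":0,"ax":0,"ay":0,"az":0},{"tx":-2.5,"ty":0,"tz":0,"ax":0,"ay":0,"az":0},{"tx":-2.5,"ty":-2.5,"tz":0,"ax":0,"ay":0,"az":0},{"tx":-2.5,"ty":-5.2,"tz":0,"ax":0,"ay":0,"az":0},{"tx":-2.5,"ty":-5.2,"tz":0,"ax":0,"ay":0,"az":0},{"tx":0.5,"ty":-5.2,"tz":0,"ax":0,"ay":0,"az":0},{"tx":4,"ty":-5.2,"tz":0,"ax":0,"ay":0,"az":0},{"tx":4,"ty":-5.2,"tz":0,"ax":0,"ay":0,"az":0},{"tx":4,"ty":-5.2,"tz":0,"ax":0,"ay":0,"az":0}]}}

```text
time_s: 5.63
position: [0.5731, -0.0212, 0.1954]
tcp_rot: [[0.902, 0.432, -0.001], [0.432, -0.902, 0.001], [-0.001, -0.001, -1.0]]
wrist_force: [-0.7, -0.1, 0.1]
opening: -0.0003
grasp_force: 0.0
```

```bash
python3 -c "
from h import *
report(); look('c',True)
a,b=[cv2.imread(f'pics/{c}_c.png') for c in P]
cv2.imwrite('pics/c.png',np.hstack([cv2.resize(a[120:260,280:420],(400,400)),cv2.resize(b[100:240,260:400],(400,400))]))"
```

```text
t 5.6333 tcp mill mm [ 2.351  92.1845] z 0.19540043353447956 yaw 25.61617226860417 zaxis [-0.0013  0.0007 -1.    ] F [-0.697  -0.1034  0.0754] open -0.00025793366801237633 q [-0.1541  0.171   0.1612  1.5624  0.0005  2.5404]
top none min() iterable argument is empty
side none min() iterable argument is empty
```

View pics/c.png

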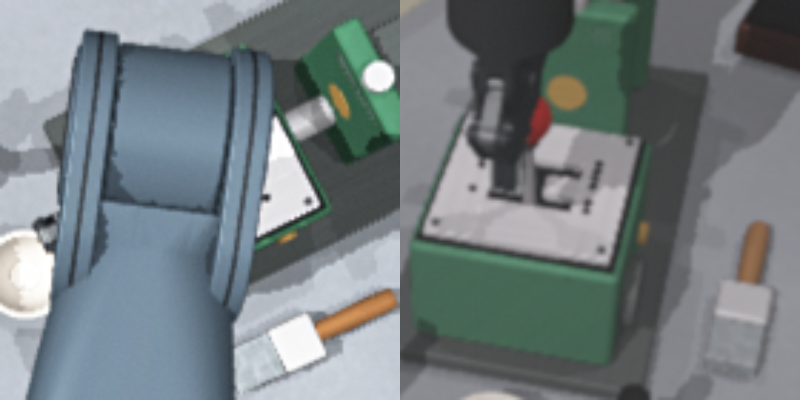

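The ball is hidden behind the fingers in both views, but from the push distance it sits at x ≈ +1 mm, within the passage's play. I'll push right slowly and watch the force.

{"name": "carry_out", "arguments": {"deltas": [{"tx":-0.1,"ty":0.5,"tz":0,"ax":0,"ay":0,"az":0},{"tx":-0.1,"ty":1.0,"tz":0,"ax":0,"ay":0,"az":0},{"tx":-0.1,"ty":1.4,"tz":0,"ax":0,"ay":0,"az":0},{"tx":-0.1,"ty":1.7,"tz":0,"ax":0,"ay":0,"az":0},{"tx":-0.1,"ty":2.0,"tz":0,"ax":0,"ay":0,"az":0},{"tx":-0.1,"ty":2.3,"tz":0,"ax":0,"ay":0,"az":0},{"tx":-0.1,"ty":2.6,"tz":0,"ax":0,"ay":0,"az":0},{"tx":-0.1,"ty":2.8,"tz":0,"ax":0,"ay":0,"az":0},{"tx":-0.1,"ty":2.8,"tz":0,"ax":0,"ay":0,"az":0}]}}

```text
time_s: 6.58
position: [0.5832, -0.0478, 0.1976]
tcp_rot: [[0.903, 0.431, 0.001], [0.431, -0.903, 0.0], [0.001, 0.0, -1.0]]
wrist_force: [-1.6, 2.7, 3.2]
opening: 0.0003
grasp_force: 1.8
```

```bash
python3 -c "
from h import *
report(); look('d',True)"
```

```text
t 6.5833 tcp mill mm [-0.0473 63.859 ] z 0.19762118009169996 yaw 25.503719783437585 zaxis [ 0.0005  0.0002 -1.    ] F [-1.6293  2.716   3.2007] open 0.0002507651981545659 q [-0.1965  0.2     0.1987  1.569   0.0003  2.5   ]
top none min() iterable argument is empty
side none min() iterable argument is empty
```

{"name": "carry_out", "arguments": {"deltas": [{"tx":0,"ty":0.3,"tz":0,"ax":0,"ay":0,"az":0},{"tx":0,"ty":0.6,"tz":0,"ax":0,"ay":0,"az":0},{"tx":0,"ty":1.0,"tz":0,"ax":0,"ay":0,"az":0},{"tx":0,"ty":1.4,"tz":0,"ax":0,"ay":0,"az":0},{"tx":0,"ty":1.8,"tz":0,"ax":0,"ay":0,"az":0},{"tx":0,"ty":2.2,"tz":0,"ax":0,"ay":0,"az":0},{"tx":0,"ty":2.6,"tz":0,"ax":0,"ay":0,"az":0},{"tx":0,"ty":3.0,"tz":0,"ax":0,"ay":0,"az":0},{"tx":0,"ty":3.4,"tz":0,"ax":0,"ay":0,"az":0},{"tx":0,"ty":3.8,"tz":0,"ax":0,"ay":0,"az":0},{"tx":0,"ty":4.2,"tz":0,"ax":0,"ay":0,"az":0},{"tx":0,"ty":4.6,"tz":0,"ax":0,"ay":0,"az":0},{"tx":0,"ty":5.0,"tz":0,"ax":0,"ay":0,"az":0},{"tx":0,"ty":5.4,"tz":0,"ax":0,"ay":0,"az":0},{"tx":0,"ty":5.8,"tz":0,"ax":0,"ay":0,"az":0},{"tx":0,"ty":6.2,"tz":0,"ax":0,"ay":0,"az":0},{"tx":0,"ty":6.5,"tz":0,"ax":0,"ay":0,"az":0},{"tx":0,"ty":6.5,"tz":0,"ax":0,"ay":0,"az":0}]}}

```text
time_s: 8.28
position: [0.6109, -0.1071, 0.1965]
tcp_rot: [[0.903, 0.43, -0.001], [0.43, -0.903, -0.0], [-0.001, -0.0, -1.0]]
wrist_force: [-1.2, 2.0, -0.6]
opening: 0.0001
grasp_force: 1.0
```

```bash
python3 -c "
from h import *
report(); look('e',True)
a,b=[cv2.imread(f'pics/{c}_e.png') for c in P]
cv2.imwrite('pics/e.png',np.hstack([cv2.resize(a[120:260,280:420],(400,400)),cv2.resize(b[80:220,260:400],(400,400))]))"
```

```text
t 8.2833 tcp mill mm [-0.5239 -1.5987] z 0.19652746502603335 yaw 25.4689658218998 zaxis [-0.001  -0.0001 -1.    ] F [-1.1752  2.0256 -0.6101] open 0.00010787800245001534 q [-0.2814  0.2966  0.3115  1.5865 -0.0004  2.4157]
top none list index out of range
side none min() iterable argument is empty
```

View pics/e.png

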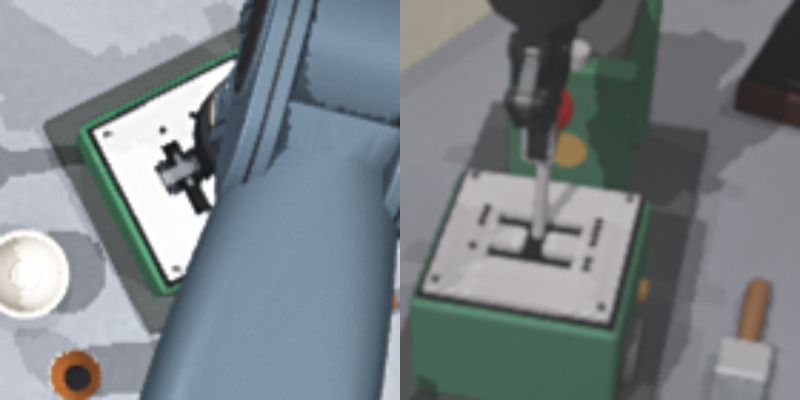

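The side crop shows the shaft almost in the right lane; force is low. I'll push 5 mm more, then back off to the left and come round behind the ball.

{"name": "carry_out", "arguments": {"deltas": [{"tx":0,"ty":0.3,"tz":0,"ax":0,"ay":0,"az":0},{"tx":0,"ty":0.6,"tz":0,"ax":0,"ay":0,"az":0},{"tx":0,"ty":0.6,"tz":0,"ax":0,"ay":0,"az":0},{"tx":0,"ty":-1.3,"tz":0,"ax":0,"ay":0,"az":0},{"tx":0,"ty":-1.3,"tz":0,"ax":0,"ay":0,"az":0},{"tx":-3,"ty":-1.3,"tz":0,"ax":0,"ay":0,"az":0},{"tx":-5.3,"ty":-1.3,"tz":0,"ax":0,"ay":0,"az":0},{"tx":-5.3,"ty":-1.3,"tz":0,"ax":0,"ay":0,"az":0},{"tx":-5.3,"ty":1.5,"tz":0,"ax":0,"ay":0,"az":0},{"tx":-5.3,"ty":4,"tz":0,"ax":0,"ay":0,"az":0},{"tx":-5.3,"ty":4,"tz":0,"ax":0,"ay":0,"az":0}]}}

```text
time_s: 9.4
position: [0.5824, -0.1701, 0.1974]
tcp_rot: [[0.904, 0.427, 0.003], [0.427, -0.904, -0.005], [0.001, 0.006, -1.0]]
wrist_force: [0.2, -0.3, 0.0]
opening: 0.0001
grasp_force: 0.0
```

```bash
python3 -c "
from h import *
report(); look('f',True)
b=cv2.imread('pics/side_f.png')
cv2.imwrite('pics/f.png',cv2.resize(b[80:220,260:400],(560,560)))"
```

```text
t 9.4 tcp mill mm [-53.3608 -46.2258] z 0.19742729066663628 yaw 25.298065818499413 zaxis [ 0.0033 -0.0046 -1.    ] F [ 0.2396 -0.285   0.0247] open 0.00012438335032913895 q [-0.3931  0.2535  0.2611  1.5736 -0.003   2.307 ]
top [304.5, 252.0] [373.602  165.1393] 201
side none list index out of range
top at z=.212: [  0.1084 -39.6442]
```

View pics/f.png

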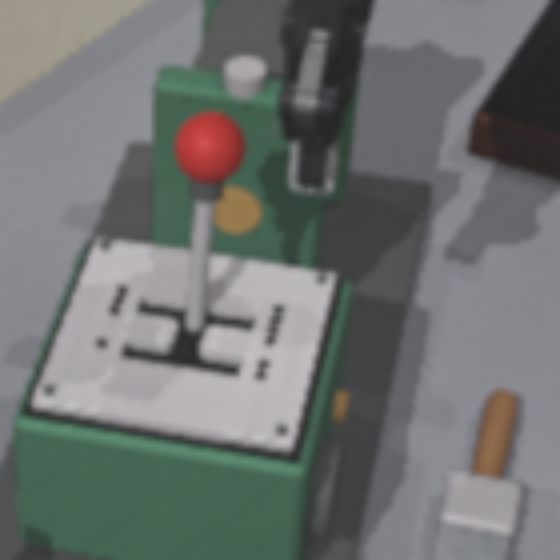

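The ball is at (0.1, -39.6) mm in mill axes: in the right lane, fore ≈ 0, so step 1 is met. Now I push forward.

{"name": "carry_out", "arguments": {"deltas": [{"tx":1,"ty":0,"tz":0,"ax":0,"ay":0,"az":0},{"tx":1.8,"ty":0,"tz":0,"ax":0,"ay":0,"az":0},{"tx":2.2,"ty":0,"tz":0,"ax":0,"ay":0,"az":0},{"tx":2.6,"ty":0,"tz":0,"ax":0,"ay":0,"az":0},{"tx":3,"ty":0,"tz":0,"ax":0,"ay":0,"az":0},{"tx":3.4,"ty":0,"tz":0,"ax":0,"ay":0,"az":0},{"tx":3.8,"ty":0,"tz":0,"ax":0,"ay":0,"az":0},{"tx":4.2,"ty":0,"tz":0,"ax":0,"ay":0,"az":0},{"tx":4.6,"ty":0,"tz":0,"ax":0,"ay":0,"az":0},{"tx":5,"ty":0,"tz":0,"ax":0,"ay":0,"az":0},{"tx":5.4,"ty":0,"tz":0,"ax":0,"ay":0,"az":0},{"tx":5.8,"ty":0,"tz":0,"ax":0,"ay":0,"az":0},{"tx":6.2,"ty":0,"tz":0,"ax":0,"ay":0,"az":0},{"tx":6.6,"ty":0,"tz":0,"ax":0,"ay":0,"az":0},{"tx":6.9,"ty":0,"tz":0,"ax":0,"ay":0,"az":0},{"tx":7.2,"ty":0,"tz":0,"ax":0,"ay":0,"az":0},{"tx":7.2,"ty":0,"tz":0,"ax":0,"ay":0,"az":0}]}}

```text
time_s: 11.02
position: [0.6453, -0.1339, 0.1961]
tcp_rot: [[0.902, 0.431, -0.002], [0.431, -0.902, 0.001], [-0.001, -0.001, -1.0]]
wrist_force: [-2.8, -1.4, -1.8]
opening: -0.0001
grasp_force: 1.3
```

```bash
python3 -c "
from h import *
report()"
```

```text
t 11.0167 tcp mill mm [ 19.007 -40.619] z 0.19612148204608673 yaw 25.528282827059 zaxis [-0.0016  0.0006 -1.    ] F [-2.7584 -1.4222 -1.7736] open -0.00011203853032592918 q [-0.3063  0.4078  0.4514  1.6161  0.0001  2.3898]
```

{"name": "carry_out", "arguments": {"deltas": [{"tx":0.15,"ty":0,"tz":0,"ax":0,"ay":0,"az":0},{"tx":0.3,"ty":0,"tz":0,"ax":0,"ay":0,"az":0},{"tx":0.3,"ty":0,"tz":0,"ax":0,"ay":0,"az":0},{"tx":0.3,"ty":0,"tz":0,"ax":0,"ay":0,"az":0}]}}

```text
time_s: 11.35
position: [0.6481, -0.1332, 0.1974]
tcp_rot: [[0.903, 0.43, 0.0], [0.43, -0.903, -0.0], [0.0, 0.0, -1.0]]
wrist_force: [-2.2, -2.0, -2.2]
opening: -0.0001
grasp_force: 1.4
```

{"name": "carry_out", "arguments": {"deltas": [{"tx":0.1,"ty":0,"tz":0,"ax":0,"ay":0,"az":0},{"tx":0.2,"ty":0,"tz":0,"ax":0,"ay":0,"az":0},{"tx":0.3,"ty":0,"tz":0,"ax":0,"ay":0,"az":0},{"tx":0.3,"ty":0,"tz":0,"ax":0,"ay":0,"az":0}]}}

```text
time_s: 11.68
position: [0.6505, -0.1319, 0.1972]
tcp_rot: [[0.903, 0.43, -0.001], [0.43, -0.903, -0.0], [-0.001, 0.0, -1.0]]
wrist_force: [-3.6, -1.6, -3.0]
opening: -0.0002
grasp_force: 2.0
```

{"name": "carry_out", "arguments": {"deltas": [{"tx":0.1,"ty":0,"tz":0,"ax":0,"ay":0,"az":0},{"tx":0.2,"ty":0,"tz":0,"ax":0,"ay":0,"az":0},{"tx":0.2,"ty":0,"tz":0,"ax":0,"ay":0,"az":0}]}}

```text
time_s: 11.93
position: [0.6519, -0.1312, 0.1969]
tcp_rot: [[0.903, 0.43, -0.002], [0.43, -0.903, -0.001], [-0.002, -0.0, -1.0]]
wrist_force: [-4.7, -1.9, -2.9]
opening: -0.0004
grasp_force: 2.7
```

The force is rising, so the lever is at its stop. I'll back off, go up and clear the view.

{"name": "carry_out", "arguments": {"deltas": [{"tx":-2,"ty":0,"tz":0,"ax":0,"ay":0,"az":0},{"tx":-5,"ty":0,"tz":0,"ax":0,"ay":0,"az":0},{"tx":-9,"ty":0,"tz":0,"ax":0,"ay":0,"az":0},{"tx":-12,"ty":0,"tz":-3,"ax":0,"ay":0,"az":0},{"tx":-16,"ty":0,"tz":-6,"ax":0,"ay":0,"az":0},{"tx":-18,"ty":0,"tz":-8,"ax":0,"ay":0,"az":0},{"tx":-18,"ty":0,"tz":-8,"ax":0,"ay":0,"az":0},{"tx":-18,"ty":0,"tz":-8,"ax":0,"ay":0,"az":0}]}}

```text
time_s: 12.6
position: [0.492, -0.2094, 0.2819]
tcp_rot: [[0.903, 0.429, 0.011], [0.429, -0.903, -0.004], [0.008, 0.008, -1.0]]
wrist_force: [-0.7, 0.7, 1.3]
opening: 0.0001
grasp_force: 0.0
```

```bash
python3 -c "
from h import *
report(); look('g',True)
for c in P:
    im=cv2.imread(f'pics/{c}_g.png')[:,:,::-1].copy()
    try: uv=red(im,(375,155) if c=='top' else (300,105)); print(c,uv,RM@(onz(c,uv[0],.207)[:2]-C)*1e3)
    except Exception as e: print(e)
print(bp(.25,.305),bp(.24,.27))
for t in('oil_bottle','dish','mandrel','brush'): print(t,[(c,d['conf'],d['position']) for c in P for d in trace(t,c)[:1]])
a,b=[cv2.imread(f'pics/{c}_g.png') for c in P]
cv2.imwrite('pics/g.png',np.hstack([cv2.resize(a[120:260,260:420],(400,350)),cv2.resize(b[80:220,240:400],(400,350))]))"
```

```text
t 12.6 tcp mill mm [-151.9681  -42.7752] z 0.2819058697131937 yaw 25.413374927801282 zaxis [ 0.0107 -0.0035 -0.9999] F [-0.7305  0.6813  1.3161] open 8.056376505995271e-05 q [-0.5293  0.0805  0.2347  1.714   0.0024  2.1688]
top [359.9, 148.3] [361.0625 144.5817] 208
side [292.9, 122.6] [287.0479 116.4734] 188
ball mill mm [ 52.1914 -37.6339] z 0.2056318251935024 [-0.0784 -0.0966  0.1201  0.0058]
top at z=.212: [ 51.3673 -36.384 ]
side at z=.212: [ 50.3548 -29.1838]
top (array([361.0625, 144.5817]), np.int32(208)) [ 51.8085 -37.4067]
side (array([287.0479, 116.4734]), np.int32(188)) [ 51.9908 -35.7893]
[ 0.051  -0.0401  0.2071] [ 0.0453 -0.0389  0.2091]
oil_bottle [('top', 0.51, [308.3, 249.1]), ('side', 0.81, [338.4, 257.9])]
dish [('top', 0.71, [290.2, 216.9]), ('side', 0.9, [287.0, 249.6])]
mandrel [('top', 0.68, [269.2, 175.0]), ('side', 0.55, [242.0, 243.5])]
brush [('top', 0.57, [381.3, 238.9]), ('side', 0.95, [380.0, 208.6])]
```

View pics/g.png

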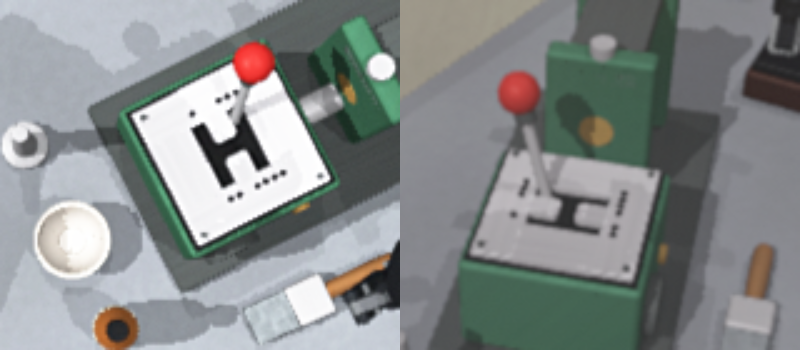

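The ball is at (52, -37.5) mm against the expected (51, -40), and the shaft is at the front end of the slot with three dots. The bystanders are where they were and the tool is clear, so I hand in.

```bash
python3 -c "
from cell import job_done
print(job_done())"
```

```text
the job is handed in; nothing more can be done
None
```

The lever was pushed through the middle passage and forward into the third slot, the last images show it home there with the bystanders unmoved and the arm clear, and the job is handed in (no verdict was returned).

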